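# Stir the cedar balls under the spray-bottle rack

### The arm

A 7-joint arm with a two-finger parallel gripper is mounted at the origin on the work surface. World frame = base frame: x ahead of the robot, y to its left, z up, the work surface at z = 0. Lengths are in m, angles in rad, forces in N, time in s.
With the tool pointing down it reaches from about 0.425 to 0.825 m from the base axis. Payload 3.6 kg.
Tool frame: the origin (TCP) lies where the fingers leave the gripper's body, on its centre line; the fingertips stand 73 mm ahead of it and the grasp point (between the pads) lies 54 mm ahead of it; x points along the fingers, y is the direction in which the jaws open and shut, and the axes are right-handed (so a half turn about x gives the same grasp; the last joint's range is limited). The gripper opens to 85 mm and grips with 20 to 120 N. Pads are 22 mm wide; open, the fingers measure 114 mm over their backs; the gripper's body (76 mm by 85 mm) begins 54 mm behind the grasp point. The pads swing forward as they close: fully open they stand 13 mm farther back than shut.
Start: joints at [1.29, 0.615, -0.013, 1.423, 0.008, 1.103, -0.04], TCP at [0.163, -0.629, 0.304] pointing down, gripper open.
Joint ranges: [-3.12, 3.12], [-0.3, 2.06], [-1.34, 1.32], [0.26, 2.42], [-1.36, 4.5], [0.01, 1.98], [-2.84, 2.84]. Speed limits (rad/s): [2.79, 2.79, 3.14, 3.14, 3.14, 3.14, 3.14].

### API

Orientations are given as a unit quaternion [x, y, z, w].
In Python, from station import arm, snapshot, camera_info, ticket gives the robot as it stands. Calls block until the motion is done:
- arm.movep(position, orientation): joint-space move of the TCP to a pose.
- arm.line_to(position, velocity=0.15, ori=None): straight line of the TCP; ori=None keeps the orientation; velocity is the mean speed in m/s.
- arm.move_j(angles): joint-space move.
- arm.move_gripper(opening, effort=None): opening from 0.0 (shut) to 1.0 (fully open); effort is the grip in N (None keeps the last); returns when the fingers have stopped.
- arm.pause(seconds).
- arm.ik(position, orientation): joint angles nearest the present ones, or None.
- snapshot(name): name is "scene" or "top"; returns the picture (420x560x3 uint8, blue, green, red); there is no depth.
- camera_info(name): a dict with "fx", "fy", "cx", "cy" (pixels), "dist_coeffs" ([k1, k2, p1, p2, k3] as OpenCV has them; the pictures are not rectified), "R" (3x3) and "t" (3): a world point X has camera coordinates R X + t. Camera axes: x right, y down, z forward; pixel columns grow to the right and rows downward; lengths in m; the calibration is good to about 2 mm. A picture is of the moment at which its call begins. camera_info takes no time and is no camera call.
A pose or a line that the arm cannot do raises arm.MotionError and nothing moves.
- ticket.finish_job(): hands the job in, once; it reports no verdict.
Readings, each from a call of its own:
- arm.read_time(): time.
- arm.read_joint_positions(): joint angles.
- arm.read_dq(): joint speeds.
- arm.read_effort(): joint torques, N m.
- arm.read_tool_pos(): TCP position.
- arm.read_eef_rot(): TCP orientation.
- arm.read_ft_force(): force on the tool from outside, world axes, zero at the start.
- arm.read_wrist_torque(): the same for the moment, N m.
- arm.read_opening(): opening from 0.0 (shut) to 1.0 (fully open).
Only numpy, scipy, OpenCV 4.12 (cv2) and the standard library are available. Lean on these libraries where they do the work, as an engineer would, in place of code of your own. Each camera call takes 0.05 s, during which the arm holds its last target.

### The job

Freshen the cedar balls in the white bowl under the spray-bottle rack: take the wooden stirring stick out of its jar, reach in under the rack and stir the balls: starting on the side under the rack, two wide, full clockwise turns (seen from above), its foot kept down close to the bowl's floor, so that most of the balls end up lying elsewhere and none leaves the bowl. Then stand the stick back in its jar, foot down, and let go. Leave the bowl, the jar and the other things where they stand, and do not lean on the rack or its bottles.

Things in the scene. Friction and masses are not known exactly. Their poses are not given: they have to be found in the camera images.
- stick_mid (a point): Centre (half-way up) of the flat wooden stirring stick: 200 mm long, 18 mm wide, 12 mm thick throughout, 60 g. Own z runs along it from its foot up to the rounded, drilled handle end, x through the thickness, y across the width. It starts foot down in the jar, leaning about 30 degrees toward the robot or its right, flat on the rim, with the top 80 mm clear of the rim.
- stick_foot (a point): Middle of the stick's square lower end, 100 mm below stick_mid along the stick; axes as stick_mid.
- stick: The stick again; this origin lies on its centre line 60.5 mm above its foot; axes as stick_mid.
- jar: Round straight grey stoneware jar that holds the stick: 84 mm across, 110 mm tall, open top, wall 5 mm (mouth 74 mm wide), inner floor 6 mm above its underside, 0.9 kg, loose. Origin: centre of its underside, z up. It stands in one of three places at the robot's front right; the refill bottle and the soap dish stand in the other two.
- jar_mouth (a point): Centre of the jar's mouth, at rim height (110 mm above the counter).
- bowl_floor (a point): Centre of the inner floor of the white ceramic bowl, 6 mm above the counter; z up, x roughly away from the robot, y to its left. Bowl: round, 200 mm across the rim, 55 mm tall, wall 5 mm, flat inner floor about 126 mm across, sides flaring to the rim, 0.85 kg, loose. It stands under the front edge of the chrome rack: about its left (+y) half is roofed.
- rack: Fixed tiled wall along x with the chrome rack on its face. Origin: at the foot of the wall's face, mid-length; +y into the wall (face at y = 0, 440 mm tall, 560 mm long). Rack: x -204 to +204 mm, y -115 to 0, underside 167 mm above the counter, top rail 249 mm. Four spray bottles of 66 mm diameter stand in it, up to 393 mm above the counter, nozzles out to y = -120 mm.
- rack_edge (a point): Middle of the rack's lower front edge: 115 mm out from the wall, 167 mm above the counter; axes as the rack.
- refill: White plastic refill bottle, upright, 72 mm diameter, 162 mm tall, 0.6 kg. Origin: centre of its underside. To be left alone.
- soapdish: White ceramic soap dish with a bar of soap, 120 x 85 mm (its x, y), 32 mm high with the soap. Origin: centre of its underside. To be left alone.
- squeegee: Yellow squeegee lying flat, 27 mm high: handle 24 mm thick from 102 mm behind the origin (-x) up to a 120 mm wide head and rubber blade at 35 to 83 mm ahead (+x). Origin on the counter, on its centre line. To be left alone.
- ball0_center (a point): Centre of one of the six alike waxed, slippery cedar balls, 30 mm diameter, 12 g, lying loose on the bowl's floor.
- ball1_center (a point): Centre of one of the six alike waxed, slippery cedar balls, 30 mm diameter, 12 g, lying loose on the bowl's floor.
- ball2_center (a point): Centre of one of the six alike waxed, slippery cedar balls, 30 mm diameter, 12 g, lying loose on the bowl's floor.
- ball3_center (a point): Centre of one of the six alike waxed, slippery cedar balls, 30 mm diameter, 12 g, lying loose on the bowl's floor.
- ball4_center (a point): Centre of one of the six alike waxed, slippery cedar balls, 30 mm diameter, 12 g, lying loose on the bowl's floor.
- ball5_center (a point): Centre of one of the six alike waxed, slippery cedar balls, 30 mm diameter, 12 g, lying loose on the bowl's floor.

How it is judged:
By the outcome, as a careful person would: the job done as asked, in the order asked, and still so for the second after the job is handed in, with the robot touching nothing.
It also fails if it takes over 67 s, if anything falls off the work surface, if the arm or the gripper's body presses on something with over 40 N, if the wrist force passes 120 N, or if a joint passes its speed limit or range.

## Working session

There is one attempt and no reset: what is moved stays moved. The work goes in short steps, each a Python script; the robot and the scene stay as the last script left them, time stands still between calls to the robot, and variables do not carry over. Pictures are saved under pics/ and viewed, and the job is handed in when it is done.

```bash
ls; mkdir -p pics; python3 - <<'E'
from station import arm, snapshot, camera_info
import cv2
for n in("scene","top"):
    im=snapshot(n); cv2.imwrite(f"pics/{n}0.png",im); print(n,camera_info(n))
print(arm.read_time(),arm.read_tool_pos(),arm.read_eef_rot())
E
```

```text
pics
scene {'fx': 396.5699586596419, 'fy': 396.5699586596419, 'cx': 281.8728413238457, 'cy': 202.97783307662667, 'dist_coeffs': array([0.01092072, 0.        , 0.        , 0.        , 0.        ]), 'R': array([[ 0.00339848,  0.99998838, -0.00341975],
       [ 0.85676149, -0.00467527, -0.51569167],
       [-0.51570167, -0.00117734, -0.85676742]]), 't': array([-0.04912876, -0.41916475,  1.26747538])}
top {'fx': 438.76385872373396, 'fy': 438.76385872373396, 'cx': 288.7722417875791, 'cy': 201.80251434858613, 'dist_coeffs': array([-0.07433516,  0.        ,  0.        ,  0.        ,  0.        ]), 'R': array([[-0.00327583, -0.99938815, -0.03482246],
       [-0.99889579,  0.00490227, -0.04672447],
       [ 0.04686659,  0.03463094, -0.99830067]]), 't': array([0.05358307, 0.5647397 , 0.96451277])}
0.1 [ 0.16307005 -0.62865817  0.3028251 ] [-0.70130028 -0.09033629  0.70153761 -0.08866942]
```

View pics/scene0.png

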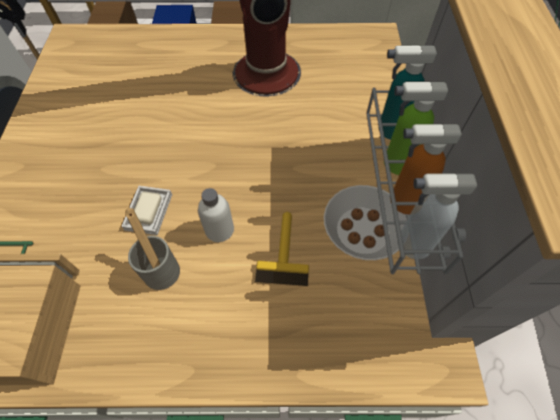

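View pics/top0.png

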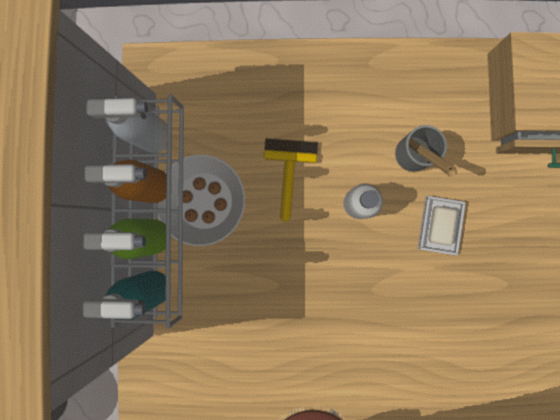

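```bash
cat > h.py <<'E'
import numpy as np, cv2
from station import arm, snapshot, camera_info
from scipy.spatial.transform import Rotation as Rot
def K(n):
    c=camera_info(n); return c,np.array([[c['fx'],0,c['cx']],[0,c['fy'],c['cy']],[0,0,1.]])
def bp(n,u,v,z):
    c,k=K(n); p=cv2.undistortPoints(np.array([[[u,v]]],float),k,c['dist_coeffs'])[0,0]
    R=c['R'];t=c['t'];d=R.T@np.array([p[0],p[1],1]);o=-R.T@t
    return o+d*(z-o[2])/d[2]
def pj(n,X):
    c,k=K(n); X=np.atleast_2d(np.array(X,float))
    return cv2.projectPoints(X,cv2.Rodrigues(c['R'])[0],c['t'],k,c['dist_coeffs'])[0][:,0]
def tri(a,b):
    A=[];B=[]
    for n,(u,v) in(("scene",a),("top",b)):
        c,k=K(n);p=cv2.undistortPoints(np.array([[[u,v]]],float),k,c['dist_coeffs'])[0,0]
        R=c['R'];t=c['t']
        for i in(0,1): A.append(R[i]-p[i]*R[2]);B.append(p[i]*t[2]-t[i])
    x,r,_,_=np.linalg.lstsq(np.array(A),np.array(B),rcond=None);return x,np.sqrt(r)
def crop(im,x0,y0,x1,y1,s,f):
    c=cv2.resize(im[y0:y1,x0:x1],None,fx=s,fy=s,interpolation=cv2.INTER_CUBIC);
    for i in range(x0,x1,10):
        cv2.putText(c,str(i),((i-x0)*s,8),0,.3,(0,0,255)); cv2.line(c,((i-x0)*s,8),((i-x0)*s,14),(0,0,255))
    for i in range(y0,y1,10):
        cv2.putText(c,str(i),(0,(i-y0)*s+4),0,.3,(0,0,255));cv2.line(c,(20,(i-y0)*s),(26,(i-y0)*s),(0,0,255))
    cv2.imwrite(f,c)
E
python3 - <<'E'
from h import *
s=cv2.imread("pics/scene0.png");t=cv2.imread("pics/top0.png")
crop(s,100,180,240,290,5,"pics/a.png");crop(t,380,110,500,200,6,"pics/b.png")
crop(s,310,170,470,280,5,"pics/c.png");crop(t,140,85,260,255,3,"pics/d.png")
E
```

```text
(no output)
```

View pics/a.png

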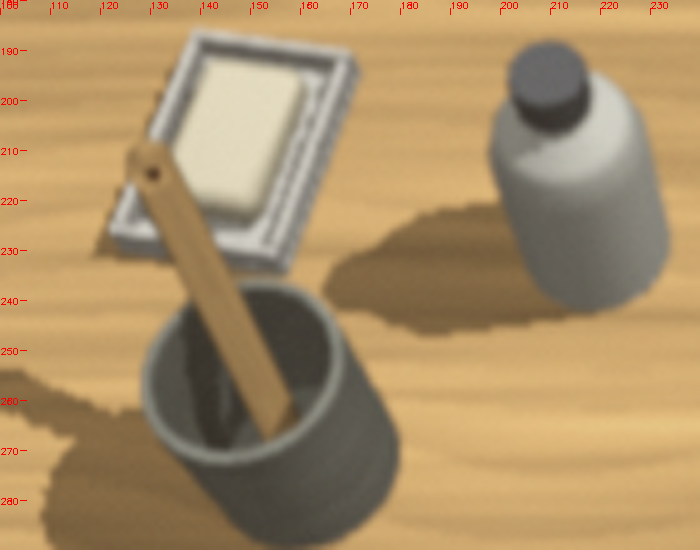

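View pics/b.png

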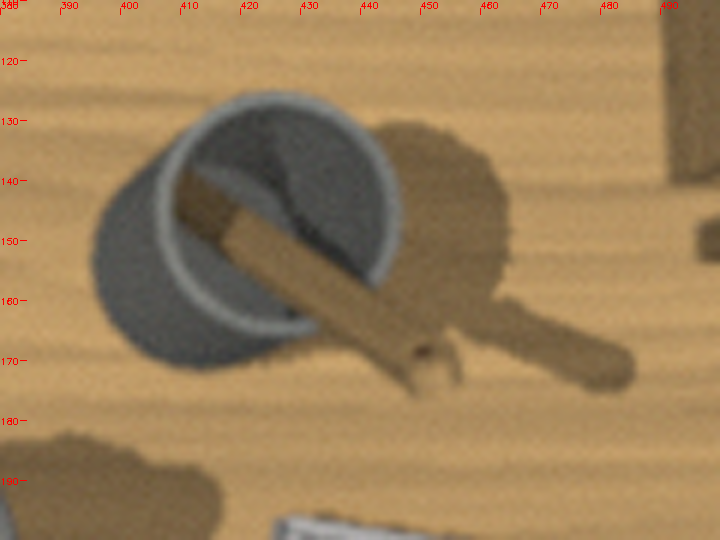

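View pics/c.png

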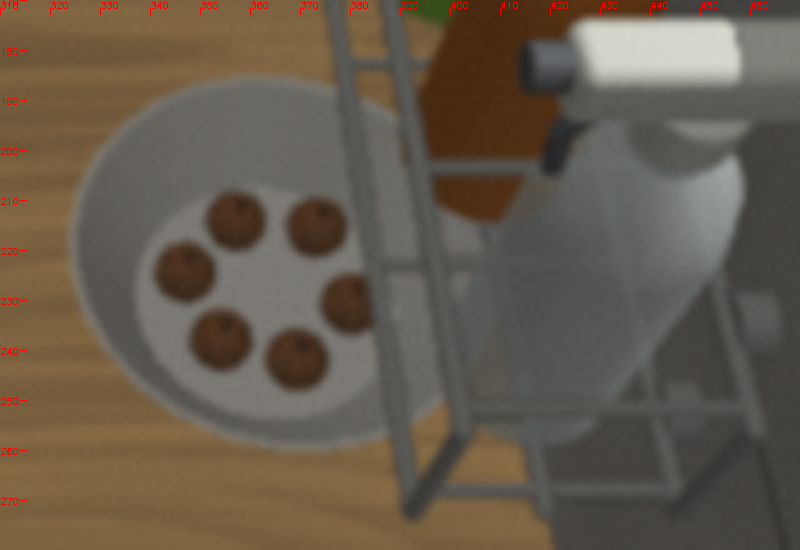

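View pics/d.png

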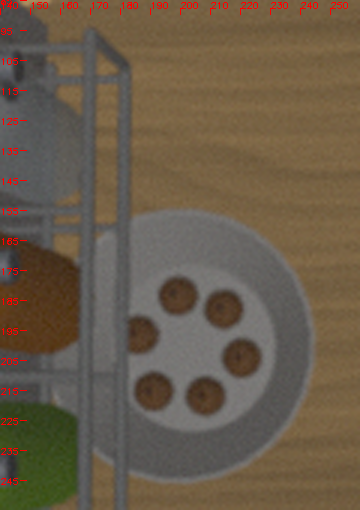

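```bash
python3 - <<'E'
from h import *
np.set_printoptions(precision=4,suppress=True)
for n in("scene","top"):
    c,_=K(n);print(n,"cam",-c['R'].T@c['t'])
print("jar rim top",[bp("top",*p,.11)[:2] for p in((405,145),(446,145),(425,125),(425.5,165))])
print("jar rim scene",[bp("scene",*p,.11)[:2] for p in((129,254),(168.5,255),(154,236.5),(145,272.5))])
print("hole",tri((130.5,214.5),(449,168.5)))
print("bowl rim top",[bp("top",*p,.055)[:2] for p in((244.5,197),(200,154.5),(200,245))])
print("bowl rim scene",[bp("scene",*p,.055)[:2] for p in((324.5,218),(360,185),(370,260))])
print("balls top")
for p in((199.5,183.5),(214.5,187.5),(220.5,204.5),(208.5,217),(191,215.5),(186,196)):print(bp("top",*p,.021)[:2])
print("balls scene")
for p in((347,224),(357,214),(373,215),(380,230.5),(369,242),(354,238)):print(bp("scene",*p,.021)[:2])
for u,v in((170,96),(182,106)): print("rack top corner",[bp("top",u,v,z) for z in(.167,.249)])
for u,v in((391,271),(403,255)): print("rack sc corner",[bp("scene",u,v,z) for z in(.167,.249)])
E
```

```text
scene cam [1.0129 0.0487 0.8696]
top cam [0.5191 0.0174 0.9911]
jar rim top [array([ 0.6741, -0.1872]), array([ 0.6738, -0.2704]), array([ 0.7149, -0.2287]), array([ 0.6333, -0.2278])]
jar rim scene [array([ 0.6775, -0.2699]), array([ 0.6802, -0.1877]), array([ 0.6375, -0.2247]), array([ 0.7183, -0.2297])]
hole (array([ 0.6187, -0.2561,  0.1723]), array([0.0022]))
bowl rim top [array([0.5738, 0.145 ]), array([0.6668, 0.2424]), array([0.471 , 0.2412])]
bowl rim scene [array([0.5642, 0.1473]), array([0.472, 0.24 ]), array([0.6703, 0.2412])]
balls top
[0.6067 0.2512]
[0.5975 0.2171]
[0.5594 0.2034]
[0.5316 0.2304]
[0.535 0.27 ]
[0.5788 0.2817]
balls scene
[0.5623 0.2048]
[0.5347 0.2317]
[0.5377 0.2706]
[0.5803 0.2821]
[0.6105 0.2523]
[0.5999 0.218 ]
rack top corner [array([0.7645, 0.276 , 0.167 ]), array([0.7401, 0.2502, 0.249 ])]
rack top corner [array([0.7442, 0.2519, 0.167 ]), array([0.7218, 0.2286, 0.249 ])]
rack sc corner [array([0.7396, 0.2513, 0.167 ]), array([0.7715, 0.2277, 0.249 ])]
rack sc corner [array([0.7074, 0.2789, 0.167 ]), array([0.7431, 0.2521, 0.249 ])]
```

```bash
cat >> h.py <<'E'
JAR=np.array([.6755,-.2285,0]); BOWL=np.array([.570,.2445,.006])
AZ=np.radians(25.7); LEAN=np.radians(31.9)
def axis(az,lean): # stick-down direction (tool x)
    return np.array([np.sin(lean)*np.cos(az),np.sin(lean)*np.sin(az),-np.cos(lean)])
def ori(az,lean,flip=False):
    """tool x along stick down; jaws (y) in lean plane"""
    x=axis(az,lean); h=np.array([-np.sin(az),np.cos(az),0]) # horizontal
    y=np.cross(h,x); y=-y if flip else y
    return Rot.from_matrix(np.c_[x,y,np.cross(x,y)]).as_quat()
E
python3 - <<'E'
from h import *
np.set_printoptions(precision=3,suppress=True)
print("refill",[bp("scene",*p,0)[:2] for p in((217,241),)],[bp("top",371,199,.162)[:2]])
print("soap",bp("top",443,226,.02)[:2]); print("sq",[bp("top",*p,.02)[:2] for p in((285,218),(265,143),(318,158))])
print("box",[bp("top",*p,.1)[:2] for p in((502,35),(491,140))])
print("rack other end",[bp("top",*p,.249)[:2] for p in((182,325),(182,106))])
F=JAR+np.array([.0307*np.cos(AZ),.0307*np.sin(AZ),.009])
d=axis(AZ,LEAN)
print("foot,top px",pj("top",[F,F-d*.2]),pj("scene",[F,F-d*.2]))
for fl in(0,1):
    print("jar",fl)
    for s in(.219,.319): print(F-d*s,arm.ik(F-d*s,ori(AZ,LEAN,fl)))
for azd in(90,75,60,45):
  for fl in(0,1):
    d=axis(np.radians(azd),np.radians(35));q=ori(np.radians(azd),np.radians(35),fl)
    print("bowl",azd,fl)
    for th in(90,0,-90,180):
        P=BOWL+np.array([.04*np.cos(np.radians(th)),.04*np.sin(np.radians(th)),.006])-d*.219
        print(arm.ik(P,q))
E
```

```text
refill [array([ 0.596, -0.11 ])] [array([ 0.563, -0.109])]
soap [ 0.51  -0.289]
sq [array([0.529, 0.06 ]), array([0.697, 0.104]), array([ 0.662, -0.014])]
box [array([ 0.909, -0.401]), array([ 0.686, -0.367])]
rack other end [array([0.345, 0.226]), array([0.722, 0.229])]
foot,top px [[406.921 140.013]
 [453.737 173.707]] [[165.954 282.473]
 [128.811 208.285]]
jar 0
[ 0.599 -0.265  0.195] [ 0.594  0.685 -0.084  1.773 -0.883  0.533 -1.413]
[ 0.551 -0.288  0.28 ] [ 0.616  0.537  0.008  1.771 -0.797  0.712 -1.484]
jar 1
[ 0.599 -0.265  0.195] [ 0.967  0.79  -0.716  1.761  0.106  0.382  0.861]
[ 0.551 -0.288  0.28 ] [ 1.078  0.636 -0.736  1.757 -0.077  0.549  1.027]
bowl 90 0
[ 0.172  0.719 -0.407  1.808 -0.582  0.655 -1.236]
[ 0.214  0.76  -0.376  1.693 -0.528  0.758 -1.238]
[ 0.295  0.716 -0.38   1.803 -0.557  0.741 -1.137]
[ 0.265  0.678 -0.429  1.922 -0.609  0.632 -1.137]
bowl 90 1
[ 0.421  0.844 -0.86   1.801  0.007  0.573  1.371]
[ 0.442  0.869 -0.805  1.685 -0.036  0.685  1.475]
[ 0.559  0.846 -0.857  1.795 -0.012  0.657  1.502]
[ 0.533  0.816 -0.9    1.914  0.008  0.541  1.417]
bo
[... 581 characters left out ...]
-1.064]
[ 0.498  0.683 -0.905  2.257  1.712  0.062  2.323]
bowl 60 1
[ 0.302  0.662 -0.727  2.146 -0.533  0.035  1.361]
[ 0.389  0.699 -0.728  2.051 -0.247  0.14   1.165]
[ 0.53   0.684 -0.806  2.155 -0.237  0.11   1.218]
[ 0.612  0.8   -1.139  2.255  1.583  0.266 -0.675]
bowl 45 0
[ 0.407  0.8   -1.141  2.258  1.95   0.501  1.737]
[ 0.42   0.73  -0.943  2.179  1.928  0.271  1.847]
[ 0.609  0.784 -1.136  2.289  1.936  0.386  1.895]
[ 0.493  0.749 -1.139  2.379  2.107  0.467  1.591]
bowl 45 1
[ 0.407  0.8   -1.141  2.258  1.95   0.501 -1.405]
[ 0.512  0.834 -1.141  2.177  1.798  0.441 -1.13 ]
[ 0.609  0.784 -1.136  2.289  1.936  0.386 -1.246]
[ 0.493  0.749 -1.139  2.379  2.107  0.467 -1.551]
```

```bash
python3 - <<'E'
from h import *
np.set_printoptions(precision=3,suppress=True)
F=JAR+np.array([.0307*np.cos(AZ),.0307*np.sin(AZ),.009])
d=axis(AZ,LEAN);q=ori(AZ,LEAN)
arm.movep(F-d*.319,q); arm.move_gripper(.5,60)
arm.line_to(F-d*.255,.15)
print(arm.read_time(),arm.read_tool_pos(),arm.read_opening(),arm.read_ft_force())
s=snapshot("scene");t=snapshot("top")
crop(s,80,140,240,290,4,"pics/e.png");crop(t,380,100,540,240,4,"pics/f.png")
E
```

```text
3.1333 [ 0.582 -0.274  0.226] 0.4958019902738274 [ 0.07  -0.023  0.408]
```

View pics/e.png

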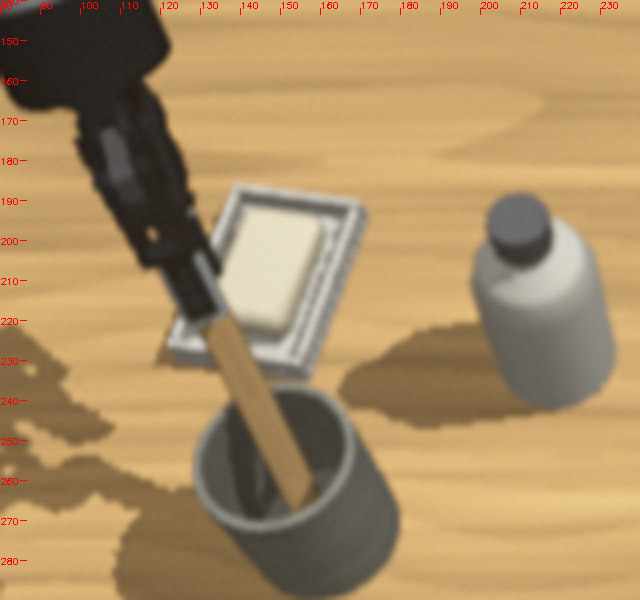

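View pics/f.png

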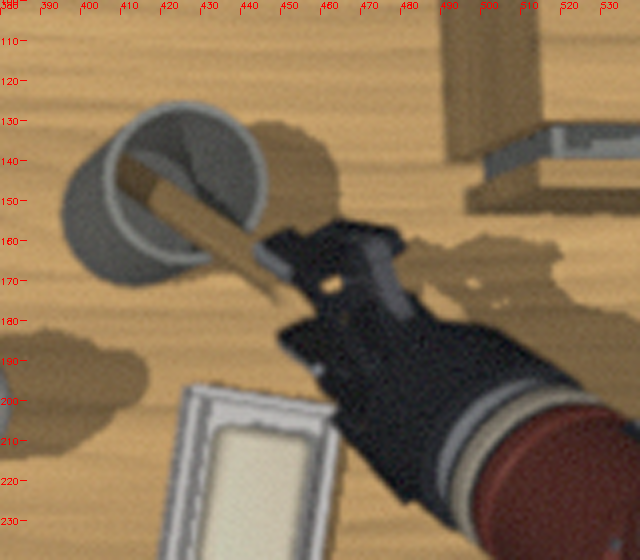

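```bash
python3 - <<'E'
from h import *
np.set_printoptions(precision=3,suppress=True)
p=arm.read_tool_pos();M=Rot.from_quat(arm.read_eef_rot()).as_matrix()
print(M)
for o in(.021,-.021): 
  for l in (.05,.066):
    X=p+M@[l,o,0];print(pj("top",X),pj("scene",X))
E
```

```text
[[ 0.478 -0.765 -0.432]
 [ 0.227 -0.368  0.902]
 [-0.849 -0.529 -0.002]]
[[458.26  183.852]] [[126.6   201.975]]
[[453.789 180.472]] [[129.849 208.514]]
[[453.652 165.241]] [[127.401 210.074]]
[[449.135 162.092]] [[130.787 216.829]]
```

```bash
python3 - <<'E'
from h import *
np.set_printoptions(precision=3,suppress=True)
F=JAR+np.array([.0307*np.cos(AZ),.0307*np.sin(AZ),.009])
d=axis(AZ,LEAN)
arm.line_to(F-d*.219,.1); print(arm.read_ft_force())
arm.move_gripper(0.0,60)
print(arm.read_time(),arm.read_tool_pos(),arm.read_opening(),arm.read_ft_force(),arm.read_wrist_torque())
u=-axis(AZ,LEAN/2)
arm.line_to(F-d*.219+u*.02,.08)
print(arm.read_opening(),arm.read_ft_force())
arm.line_to(F-d*.219+u*.2,.2)
print(arm.read_time(),arm.read_opening(),arm.read_ft_force(),arm.read_tool_pos())
s=snapshot("scene");t=snapshot("top");cv2.imwrite("pics/s1.png",s)
crop(s,60,100,240,290,3,"pics/g.png");crop(t,360,90,540,240,4,"pics/i.png")
np.save("grab.npy",F)
E
```

```text
[ 0.025 -1.068  0.251]
4.1167 [ 0.599 -0.266  0.196] 0.132559367804476 [0.487 0.57  2.982] [-0.223  0.435 -0.011]
0.13344759940614137 [-1.169  1.321 -1.301]
5.5667 0.1317083512215414 [-0.556 -0.148 -0.69 ] [ 0.549 -0.288  0.386]
```

View pics/g.png

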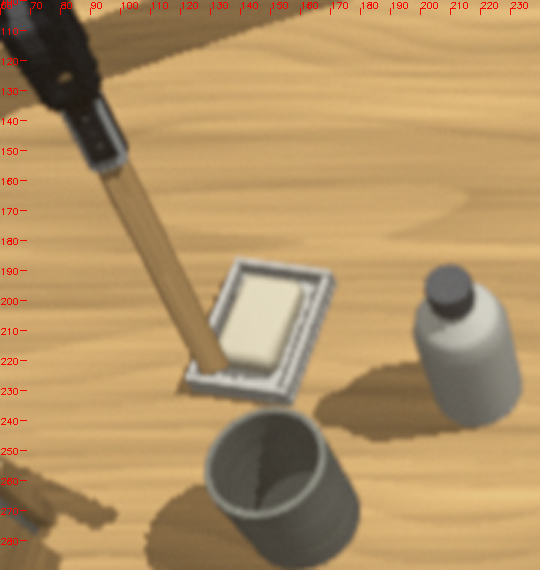

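View pics/i.png

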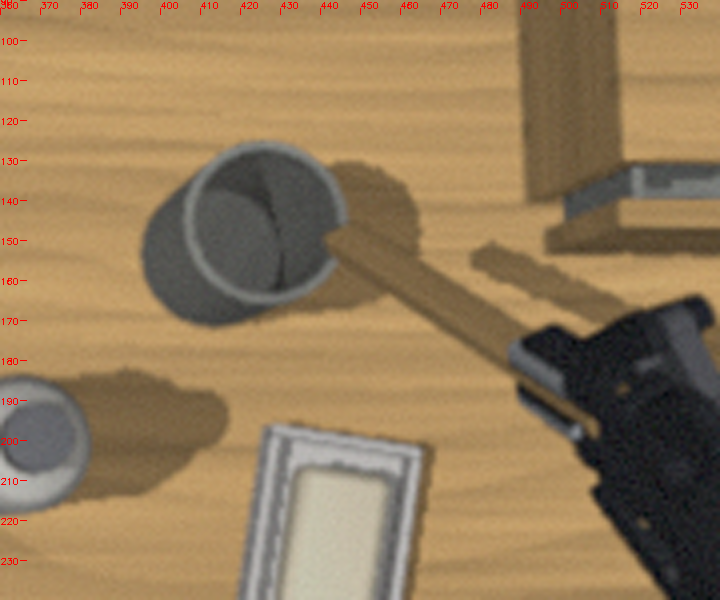

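```bash
python3 - <<'E'
from h import *
np.set_printoptions(precision=4,suppress=True)
p=arm.read_tool_pos();M=Rot.from_quat(arm.read_eef_rot()).as_matrix()
# visible corners of the foot: upper-face edge & side
for lx in(.219,):
  for a in(-.006,.006):
    for b in(-.009,.009):
      X=p+M@[lx,a,b];print(a,b,X,pj("top",X),pj("scene",X))
s=snapshot("scene");t=snapshot("top")
crop(s,100,180,150,235,12,"pics/j.png");crop(t,420,130,480,180,12,"pics/k.png")
E
```

```text
-0.006 -0.009 [ 0.6614 -0.2437  0.2024] [[447.8696 142.8876]] [[128.2656 226.3472]]
-0.006 0.009 [ 0.6536 -0.2275  0.2024] [[439.0998 147.1842]] [[137.5896 222.6509]]
0.006 -0.009 [ 0.6523 -0.2481  0.196 ] [[449.2844 148.4988]] [[128.0108 223.6449]]
0.006 0.009 [ 0.6444 -0.2319  0.1961] [[440.5777 152.7713]] [[137.2125 220.0121]]
```

View pics/j.png

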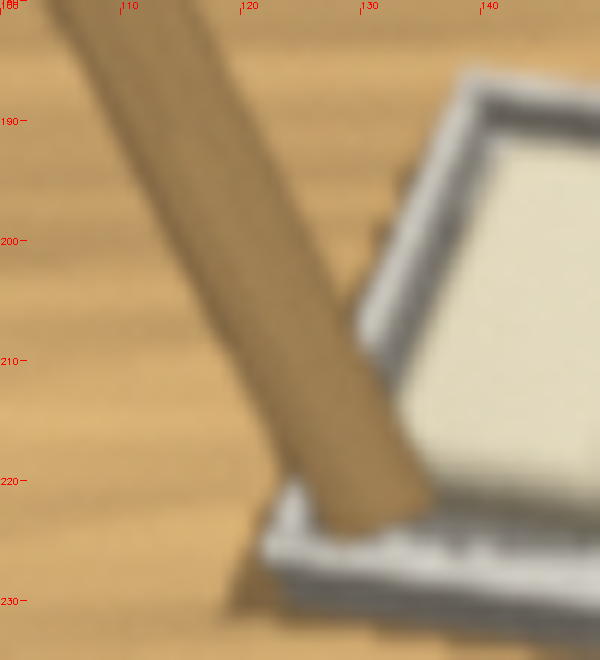

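View pics/k.png

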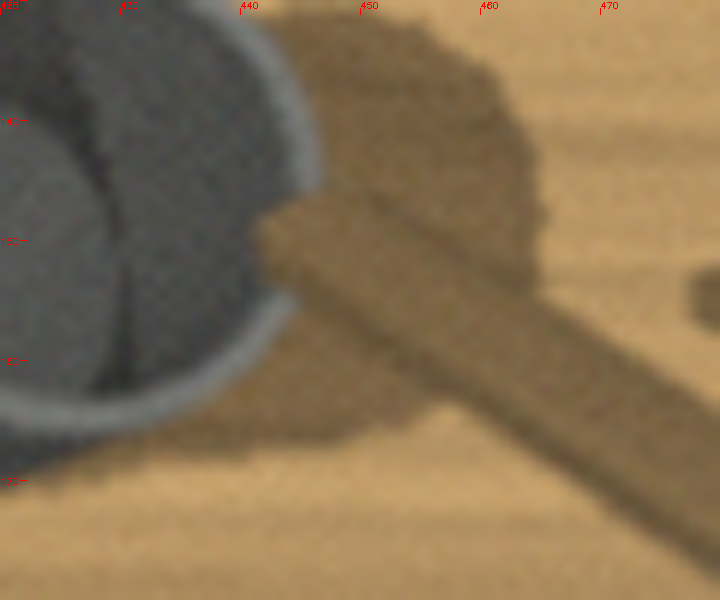

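```bash
python3 - <<'E'
from h import *
np.set_printoptions(precision=4,suppress=True)
p=arm.read_tool_pos();M=Rot.from_quat(arm.read_eef_rot()).as_matrix()
pr=p+M@[.219,-.006,0]
for a,b in(((131.5,223.3),(445,147.8)),((127,225),(448.5,146)),((136,221.5),(441.5,149.5))):
    x,r=tri(a,b);print(x,r,"tool",M.T@(x-p))
F=np.load("grab.npy")
qb=ori(np.pi/2,np.radians(35))
d=axis(np.pi/2,np.radians(35))
for P in(BOWL+[0,-.1,.2],):
    print(P-d*.219,arm.ik(P-d*.219,qb))
print(arm.read_joint_positions())
E
```

```text
[ 0.6531 -0.2398  0.199 ] [0.0007] tool [ 0.2192  0.001  -0.0014]
[ 0.6566 -0.2471  0.1986] [0.0017] tool [ 0.2195  0.0012 -0.0095]
[ 0.6498 -0.2323  0.2   ] [0.0004] tool [0.2185 0.0003 0.0069]
[0.57   0.0189 0.3854] [ 0.3286  0.4823 -0.2626  1.5661 -0.5224  1.2178 -1.2678]
[ 0.5604  0.4252  0.0951  1.631  -0.6784  0.9297 -1.6781]
```

```bash
cat >> h.py <<'E'
OFF=np.array([.219,.005,-.001])
TL=np.radians(35); QB=ori(np.pi/2,TL); MB=Rot.from_quat(QB).as_matrix(); DB=axis(np.pi/2,TL)
def tcp(foot): return np.asarray(foot)-MB@OFF
def ring(deg,R,z): a=np.radians(deg); return np.array([BOWL[0]+R*np.cos(a),BOWL[1]+R*np.sin(a),z])
E
python3 - <<'E'
from h import *
np.set_printoptions(precision=4,suppress=True)
P=ring(109,.04,.016)
arm.movep(tcp(P-DB*.25),QB)
print(arm.read_time(),arm.read_ft_force())
arm.line_to(tcp(P-DB*.05),.15)
print(arm.read_time(),arm.read_ft_force(),arm.read_opening())
s=snapshot("scene");t=snapshot("top");cv2.imwrite("pics/s2.png",s);cv2.imwrite("pics/t2.png",t)
crop(s,290,150,430,280,5,"pics/l.png");crop(t,150,130,290,260,5,"pics/m.png")
M=Rot.from_quat(arm.read_eef_rot()).as_matrix();p=arm.read_tool_pos()
for a in(-.006,.006):
    for b in(-.009,.009):
      X=p+M@(OFF+[0,a,b]);print(a,b,X,pj("top",X),pj("scene",X))
E
```

```text
7.0 [-0.0154 -0.4463 -0.8065]
8.4833 [ 0.1441 -0.676  -1.083 ] 0.12755600163358188
-0.006 -0.009 [0.5668 0.2579 0.061 ] [[191.8674 200.3826]] [[372.4154 217.521 ]]
-0.006 0.009 [0.5488 0.258  0.061 ] [[191.8043 208.7589]] [[371.4916 210.8148]]
0.006 -0.009 [0.5668 0.2481 0.0541] [[197.1536 200.5184]] [[367.6431 218.9632]]
0.006 0.009 [0.5488 0.2481 0.0541] [[197.0954 208.8401]] [[366.7724 212.2853]]
```

View pics/l.png

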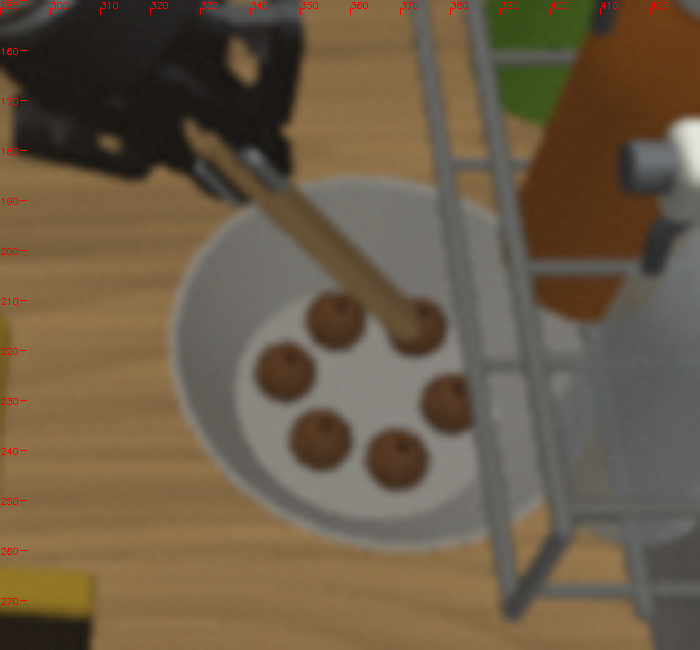

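View pics/m.png

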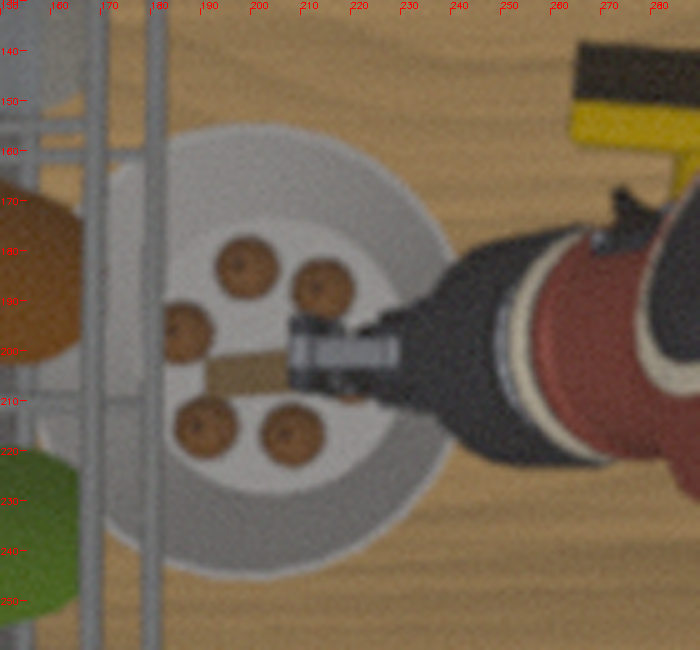

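View pics/s2.png

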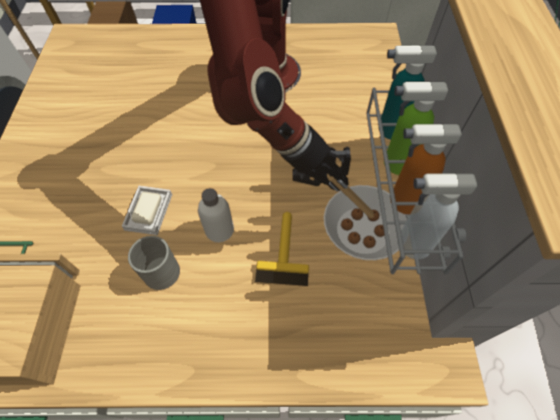

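```bash
sed -i 's/^OFF=.*/OFF=np.array([.219,.002,-.001])/; s/BOWL=np.array(\[.570,.2445/BOWL=np.array([.572,.2445/' h.py
python3 - <<'E'
from h import *
np.set_printoptions(precision=2,suppress=True)
P=ring(109,.04,.022)
arm.line_to(tcp(P),.08)
f0=arm.read_ft_force();print(arm.read_time(),f0)
z=.022
while z>.003:
    z-=.0015; arm.line_to(tcp(ring(109,.04,z)),.03)
    f=arm.read_ft_force()
    print(round(z,4),f-f0, arm.read_wrist_torque())
    if f[2]-f0[2]>2.0: break
arm.line_to(tcp(ring(109,.04,z+.003)),.03)
print(arm.read_time(),arm.read_ft_force(),z); np.save("zc.npy",z)
s=snapshot("scene");t=snapshot("top")
crop(s,290,150,430,280,5,"pics/n.png");crop(t,150,130,290,260,5,"pics/o.png")
E
```

```text
9.3 [-0.15 -0.36 -0.39]
0.0205 [ 0.42  0.64 -0.56] [-0.67 -0.02  0.03]
0.019 [0.34 0.78 0.64] [-0.73  0.01 -0.04]
0.0175 [ 0.08  0.68 -0.62] [-0.72 -0.01 -0.03]
0.016 [ 0.45 -0.25  0.  ] [-0.74 -0.01 -0.03]
0.0145 [ 0.28  0.37 -0.74] [-0.73  0.01 -0.03]
0.013 [-0.31  0.14 -0.13] [-0.73 -0.02 -0.02]
0.0115 [-0.07  0.82 -0.55] [-0.7   0.02 -0.  ]
0.01 [ 0.2   0.57 -0.12] [-0.72 -0.    0.02]
0.0085 [-0.06  0.43 -1.15] [-0.75 -0.02  0.03]
0.007 [ 0.27 -2.02  5.12] [-0.41  0.25  0.11]
12.05 [-0.33  0.67 -1.13] 0.006999999999999996
```

View pics/n.png

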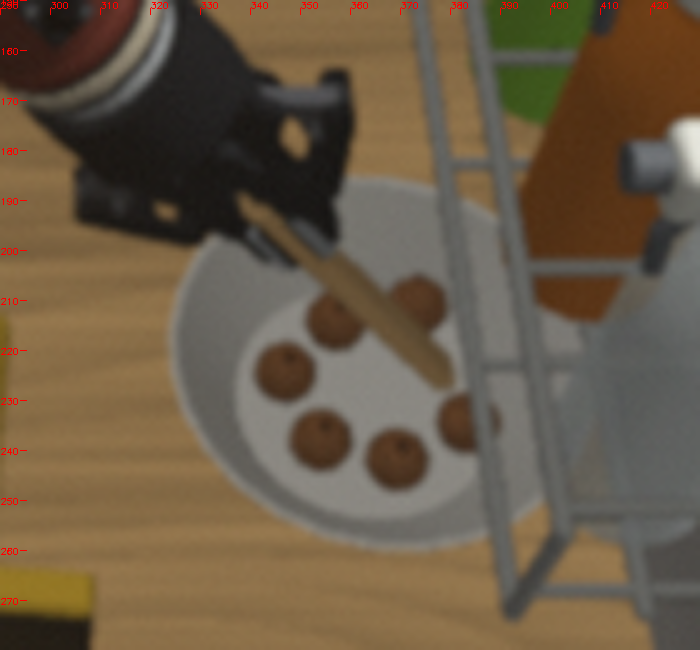

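View pics/o.png

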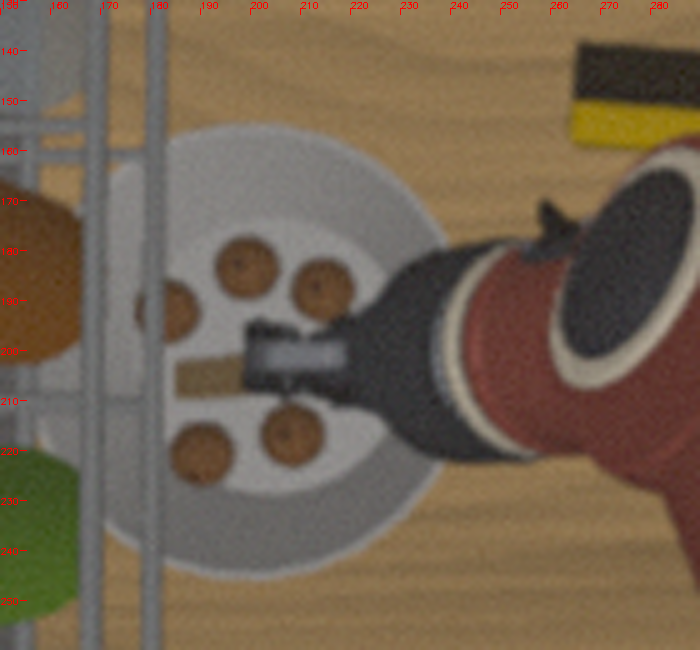

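```bash
python3 - <<'E'
from h import *
np.set_printoptions(precision=4,suppress=True)
M=Rot.from_quat(arm.read_eef_rot()).as_matrix();p=arm.read_tool_pos()
print("cmd foot",p+M@OFF, "upper edge",p+M@(OFF-[0,.006,0]))
print("obs upper edge",bp("top",183.5,205.5,.0145))
print("floor ellipse top", [bp("top",*q,.006)[:2] for q in((229,203),(200,174.5),(200,228.5))])
print("floor scene",[bp("scene",*q,.006)[:2] for q in((337,227),(363,188+18),(365,254))])
E
```

```text
cmd foot [0.5586 0.2823 0.0096] upper edge [0.5586 0.2872 0.0131]
obs upper edge [0.5577 0.2891 0.0145]
floor ellipse top [array([0.5633, 0.1869]), array([0.6286, 0.2538]), array([0.5058, 0.253 ])]
floor scene [array([0.5626, 0.1823]), array([0.5031, 0.2524]), array([0.6345, 0.2428])]
```

```bash
python3 - <<'E'
from h import *
np.set_printoptions(precision=2,suppress=True)
z=float(np.load("zc.npy"))+.0025; mx=0
arm.line_to(tcp(ring(109,.042,z)),.03)
for a in np.arange(94,109-361,-15):
    arm.line_to(tcp(ring(a,.042,z)),.06)
    f=np.array(arm.read_ft_force()); mx=max(mx,np.linalg.norm(f))
    if np.linalg.norm(f)>4: print(a,f)
    if np.linalg.norm(f)>25: print("stop");break
print(a,arm.read_time(),mx,arm.read_opening())
s=snapshot("scene");t=snapshot("top")
crop(s,290,150,430,280,5,"pics/p.png");crop(t,150,130,290,260,5,"pics/q.png")
E
```

```text
-11 [-4.98  2.55  2.42]
-26 [-4.59  1.8   1.37]
-41 [0.34 5.54 2.78]
-56 [0.09 5.76 2.24]
-71 [-0.14  7.32  3.47]
-86 [0.21 7.8  4.35]
-101 [1.12 6.55 4.92]
-116 [2.43 4.96 2.74]
-251 20.4 8.931581277976415 0.12655291519080578
```

View pics/p.png

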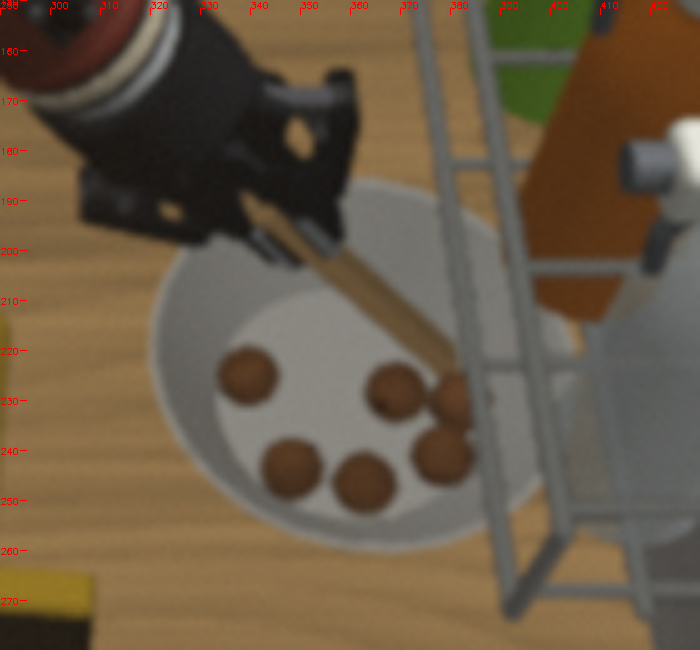

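View pics/q.png

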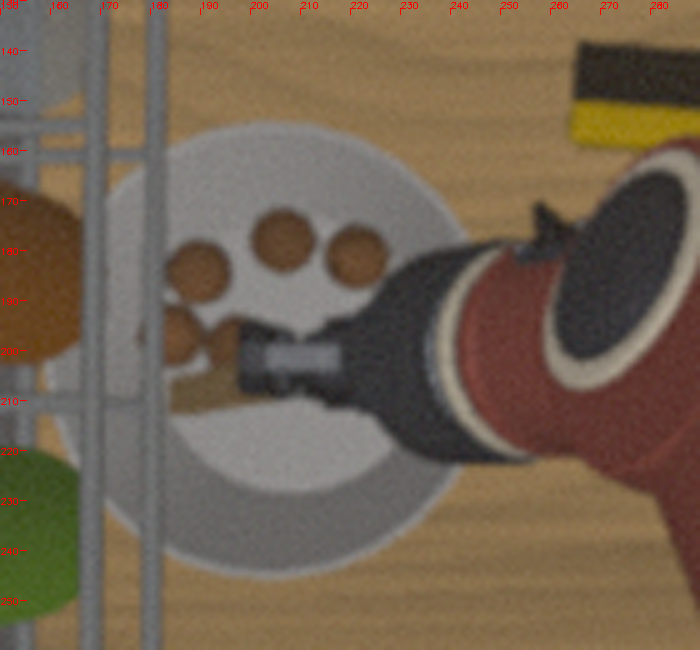

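```bash
python3 - <<'E'
from h import *
np.set_printoptions(precision=4,suppress=True)
print("bowl rim scene",[bp("scene",*p,.055)[:2] for p in((320.3,218),(360,185.5),(370,260))])
print("floor scene",[bp("scene",*q,.006)[:2] for q in((333,229),(350,207.5),(360,253.5))])
print("bowl rim top",[bp("top",*p,.055)[:2] for p in((204,154),(204,245))])
s=snapshot("scene"); crop(s,300,170,400,280,6,"pics/r.png")
E
```

```text
bowl rim scene [array([0.5642, 0.1374]), array([0.4735, 0.2399]), array([0.6703, 0.2412])]
floor scene [array([0.568 , 0.1721]), array([0.5074, 0.2192]), array([0.6331, 0.2312])]
bowl rim top [array([0.6678, 0.2337]), array([0.471 , 0.2325])]
```

View pics/r.png

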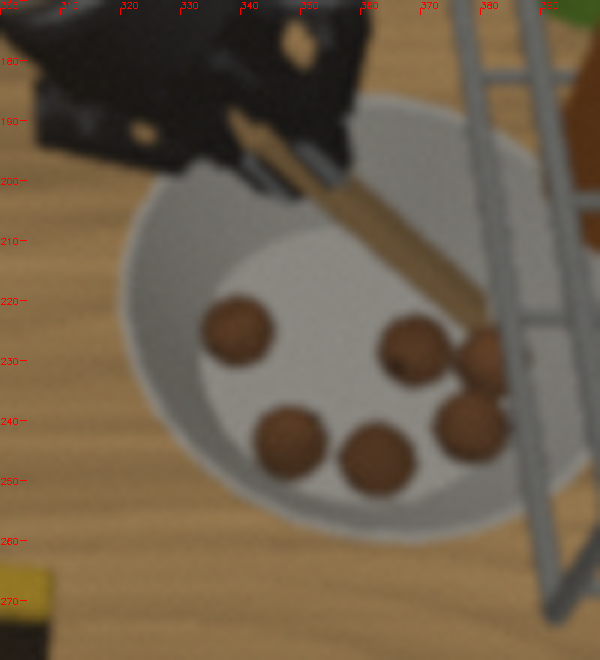

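```bash
python3 - <<'E'
from h import *
np.set_printoptions(precision=2,suppress=True)
z=float(np.load("zc.npy"))+.0025
c=np.array([.572,.241]);R=.038
for a in np.arange(94,109-376,-15):
    th=np.radians(a); r=R
    for k in range(4):
        arm.line_to(tcp([c[0]+r*np.cos(th),c[1]+r*np.sin(th),z]),.06 if k==0 else .03)
        f=np.array(arm.read_ft_force())
        if f[1]<4.5 or np.sin(th)>0 or r<.034: break
        r-=.002; R=r
    if np.linalg.norm(f)>3: print(a,f,round(r,3))
print(a,arm.read_time(),arm.read_opening())
s=snapshot("scene");t=snapshot("top")
crop(s,290,150,430,280,5,"pics/u.png");crop(t,150,130,290,260,5,"pics/v.png")
E
```

```text
-11 [-3.44  1.51 -0.02] 0.038
-26 [-4.41  0.82  0.85] 0.038
-56 [-2.    3.46  3.05] 0.036
-71 [-0.62  4.87  3.58] 0.034
-86 [0.35 5.83 2.85] 0.034
-101 [3.25 4.53 2.91] 0.034
-116 [3.18 5.87 3.91] 0.034
-131 [1.53 6.26 3.23] 0.034
-161 [ 3.41 -0.15  1.01] 0.034
-176 [4.21 0.12 0.18] 0.034
-266 28.775 0.13318819978610882
```

View pics/u.png

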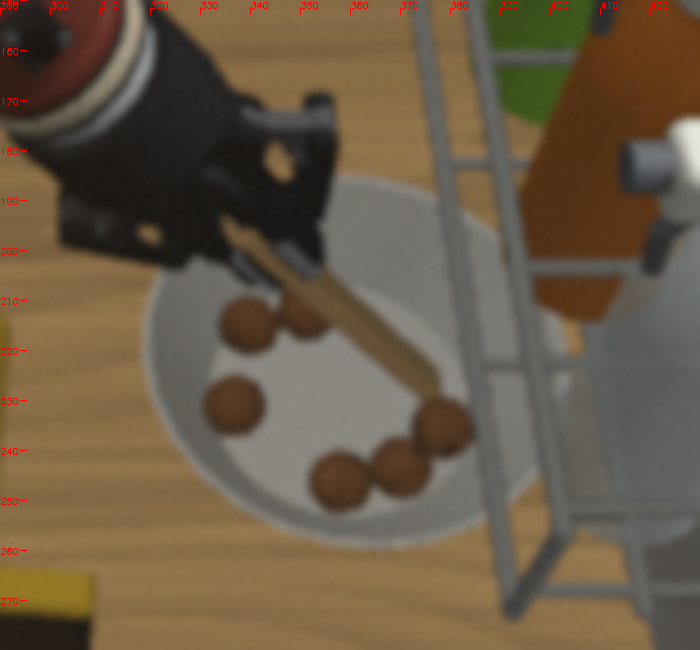

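View pics/v.png

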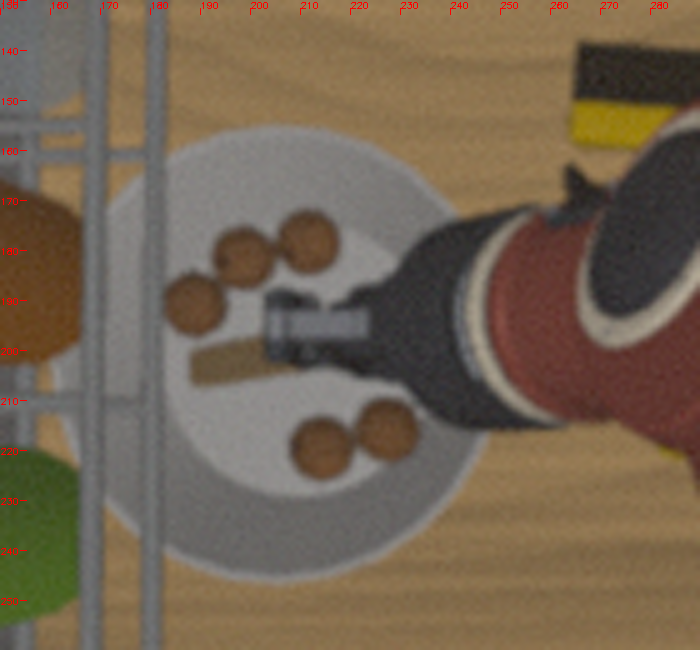

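```bash
python3 - <<'E'
from h import *
np.set_printoptions(precision=4,suppress=True)
M=Rot.from_quat(arm.read_eef_rot()).as_matrix();p=arm.read_tool_pos()
print("cmd foot",p+M@OFF,"obs",bp("top",187.5,203,.0145))
z=float(np.load("zc.npy"))+.004
for y in (.285,.292,.297,.301):
    arm.line_to(tcp([.577,y,z]),.04); print(y,np.array(arm.read_ft_force()))
s=snapshot("scene");t=snapshot("top")
crop(s,290,150,430,280,5,"pics/w.png");crop(t,150,130,290,260,5,"pics/x.png")
print(arm.read_time())
E
```

```text
cmd foot [0.5694 0.2748 0.0094] obs [0.5634 0.2799 0.0145]
0.285 [-0.0812 -1.1515 -0.5182]
0.292 [-0.6339  1.1448 -0.8171]
0.297 [ 0.6038 -4.2407  2.7003]
0.301 [ 0.2055 -4.97    3.3617]
30.2917
```

View pics/w.png

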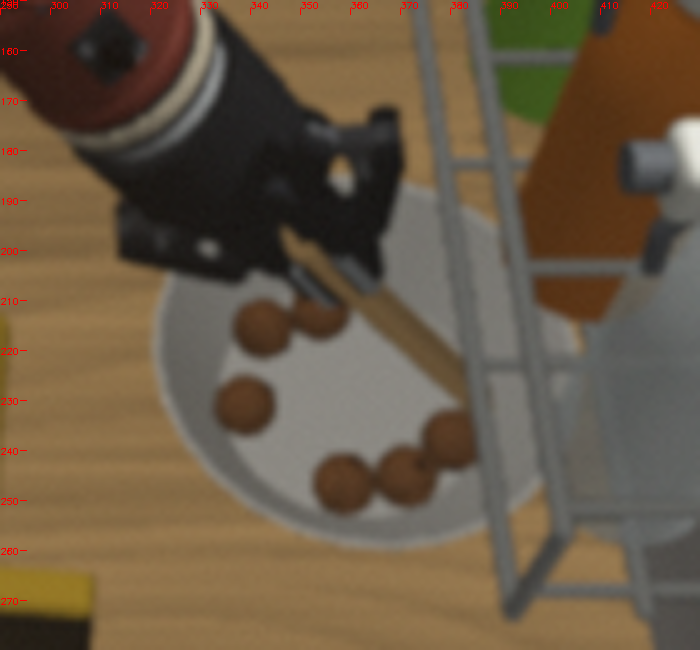

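View pics/x.png

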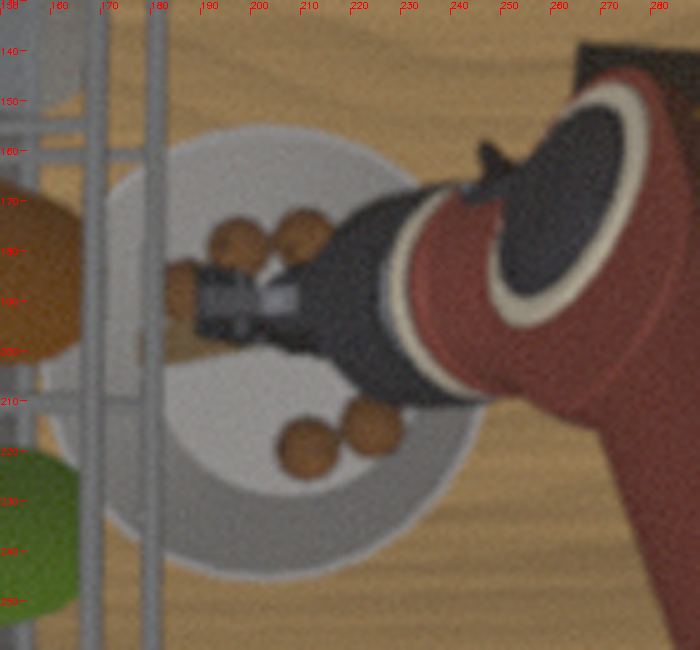

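```bash
python3 - <<'E'
from h import *
np.set_printoptions(precision=4,suppress=True)
z=float(np.load("zc.npy"))+.004
for y in (.304,.308):
    arm.line_to(tcp([.577,y,z]),.04); print(y,np.array(arm.read_ft_force()))
s=snapshot("scene");t=snapshot("top")
crop(s,310,170,400,270,6,"pics/y.png")
print(arm.read_time())
E
```

```text
0.304 [-0.6156 -5.821   4.2625]
0.308 [-0.2813 -5.3351  3.1251]
30.8917
```

View pics/y.png

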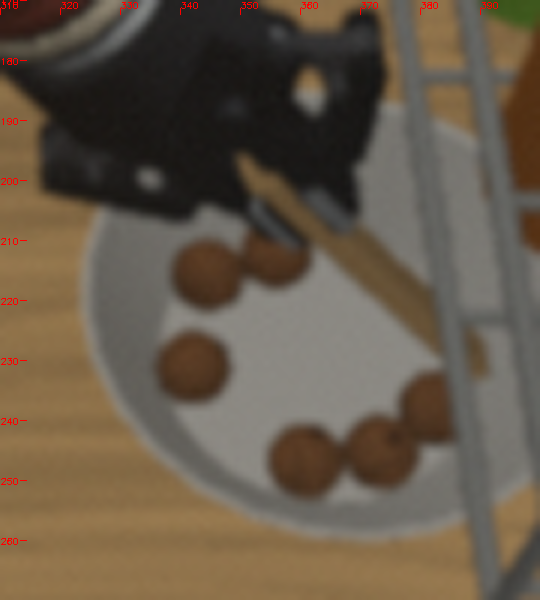

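```bash
python3 - <<'E'
from h import *
np.set_printoptions(precision=4,suppress=True)
p=np.array(arm.read_tool_pos())
arm.line_to(p-DB*.05,.06); arm.line_to(p-DB*.27,.2)
F=np.load("grab.npy"); d=axis(AZ,LEAN);q=ori(AZ,LEAN);u=-axis(AZ,LEAN/2)
arm.movep(F-d*.219+u*.2,q); arm.pause(.2)
print(arm.read_time(),arm.read_opening(),arm.read_tool_pos())
M=Rot.from_quat(arm.read_eef_rot()).as_matrix();p=np.array(arm.read_tool_pos())
s=snapshot("scene");t=snapshot("top");cv2.imwrite("pics/s5.png",s)
crop(s,100,180,190,290,6,"pics/aa.png");crop(t,390,110,500,210,7,"pics/ab.png")
crop(s,310,170,470,280,5,"pics/ac.png")
for a,b in((-.006,-.009),(-.006,.009),(.006,.009)):
    X=p+M@([.219,.002+a,b]);print(pj("top",X),pj("scene",X))
E
```

```text
34.6167 0.131832653066959 [ 0.5502 -0.2877  0.3873]
[[448.0403 142.8333]] [[128.1087 226.0116]]
[[439.2597 147.1604]] [[137.4478 222.3085]]
[[440.7507 152.7408]] [[137.0573 219.6907]]
```

View pics/aa.png

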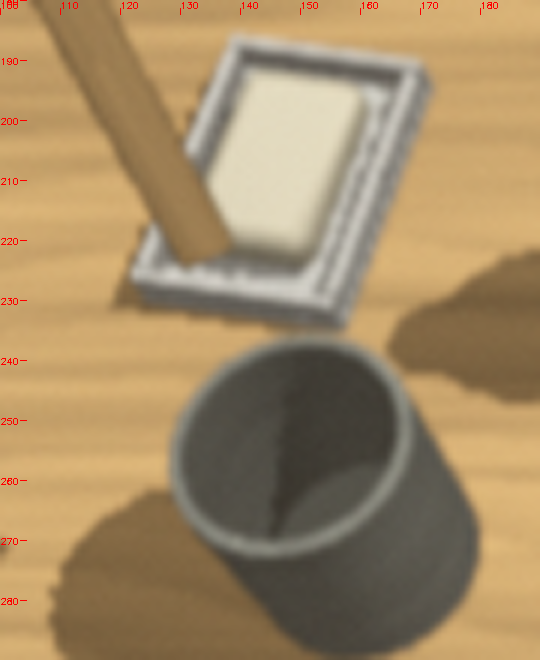

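View pics/ab.png

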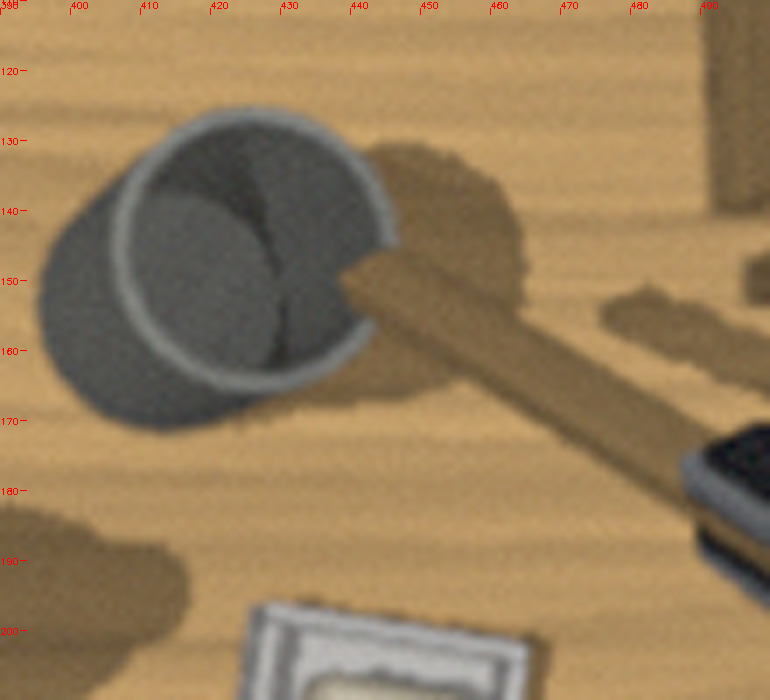

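View pics/ac.png

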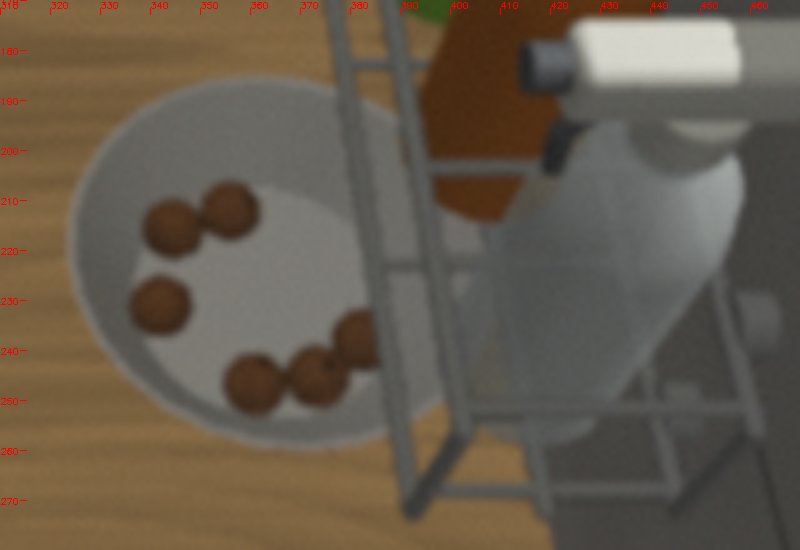

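```bash
python3 - <<'E'
from h import *
np.set_printoptions(precision=0,suppress=True)
c=np.array([.570,.2445])
o=[(347,224),(357,214),(373,215),(380,230.5),(369,242),(354,238)]
n=[(342,231),(344.5,215.5),(356,212),(359,247),(372,245),(381,238)]
O=np.array([bp("scene",*q,.021)[:2] for q in o])-c;N=np.array([bp("scene",*q,.021)[:2] for q in n])-c
ang=lambda X:np.degrees(np.arctan2(X[:,1],X[:,0]))
i=np.argsort(-ang(O));O=O[i];j=np.argsort(-ang(N));N=N[j]
print(ang(O),np.hypot(*O.T)*1e3);print(ang(N),np.hypot(*N.T)*1e3)
for k in range(6): print(k,np.linalg.norm(O-np.roll(N,k,0),axis=1)*1e3)
E
```

```text
[ 141.   75.   11.  -42. -101. -160.] [41. 39. 41. 40. 40. 38.]
[  51.   16.  -18.  -78. -126. -160.] [48. 50. 56. 55. 54. 43.]
0 [63. 45. 28. 33. 24.  6.]
1 [42. 20. 10. 25. 23. 31.]
2 [70. 73. 31. 44. 65. 62.]
3 [91. 91. 84. 64. 77. 89.]
4 [96. 91. 88. 72. 86. 88.]
5 [81. 70. 68. 64. 42. 82.]
```

```bash
python3 - <<'E'
from h import *
np.set_printoptions(precision=2,suppress=True)
F=np.load("grab.npy"); d=axis(AZ,LEAN);u=-axis(AZ,LEAN/2)
e=np.array([np.cos(AZ),np.sin(AZ),0]);h=np.array([-np.sin(AZ),np.cos(AZ),0])
T=F-d*.219-.0045*h-.003*e+[0,0,.006]
np.save("T.npy",T)
f0=np.array(arm.read_ft_force())
arm.line_to(T+u*.2,.1)
for k in(.12,.09,.06,.03,.015,0.006,0):
    arm.line_to(T+u*k,.08); f=np.array(arm.read_ft_force())-f0; print(k,f)
    if np.linalg.norm(f)>5: print("stop");break
s=snapshot("scene");t=snapshot("top")
crop(s,100,180,190,290,6,"pics/ba.png");crop(t,390,110,500,210,7,"pics/bb.png")
print(arm.read_time())
E
```

```text
0.12 [-0.39  0.44  0.62]
0.09 [-0.5   0.64 -0.65]
0.06 [-0.15  0.95 -0.12]
0.03 [ 0.53 -0.45 -0.03]
0.015 [0.56 0.32 0.46]
0.006 [0.09 0.52 0.06]
0 [2.58 0.62 0.22]
38.65
```

View pics/ba.png

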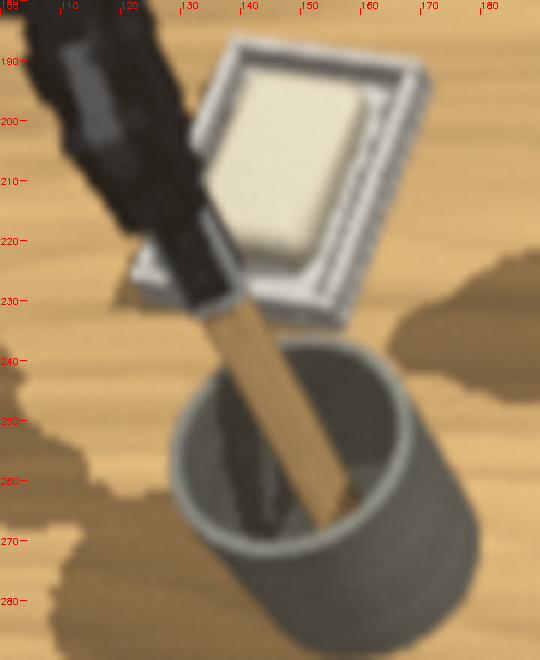

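View pics/bb.png

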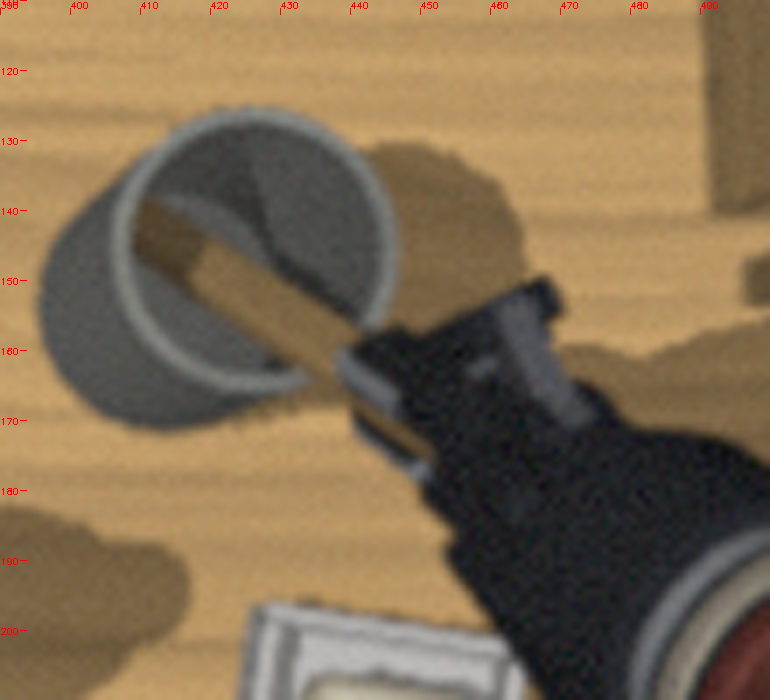

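```bash
python3 - <<'E'
from h import *
np.set_printoptions(precision=2,suppress=True)
d=axis(AZ,LEAN);T=np.load("T.npy")
arm.move_gripper(.45,20); arm.pause(.3)
print(arm.read_opening(),arm.read_ft_force())
p=np.array(arm.read_tool_pos())
arm.line_to(p-d*.06,.08); arm.line_to(p-d*.16,.2); 
arm.line_to(p-d*.16+[-.05,-.05,.05],.2); arm.pause(.5)
s=snapshot("scene");t=snapshot("top");cv2.imwrite("pics/s7.png",s);cv2.imwrite("pics/t7.png",t)
crop(s,100,180,190,290,6,"pics/ca.png");crop(t,390,110,500,210,7,"pics/cb.png")
print(arm.read_time(),arm.read_ft_force(),arm.read_tool_pos())
E
```

```text
0.4460352768184773 [-0.38 -0.49 -0.83]
42.0583 [ 0.26 -0.02  0.43] [ 0.47 -0.36  0.39]
```

View pics/s7.png

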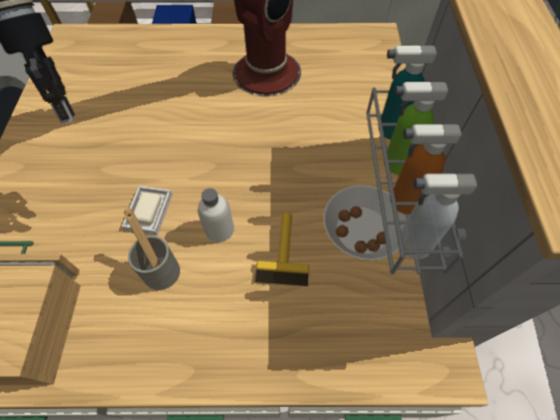

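View pics/ca.png

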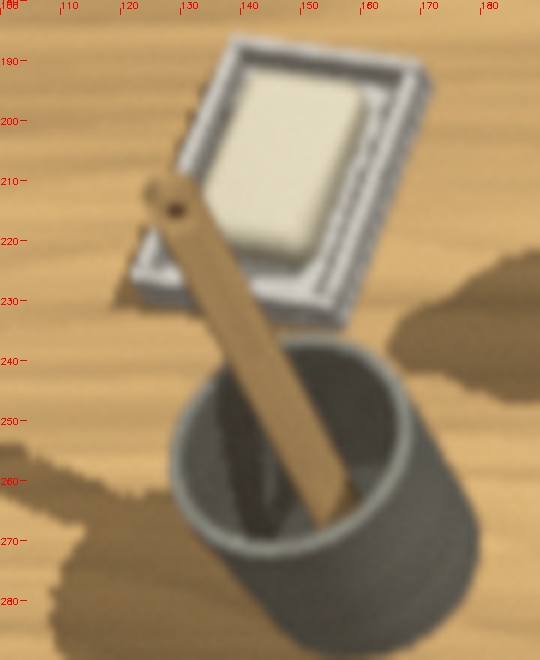

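View pics/t7.png

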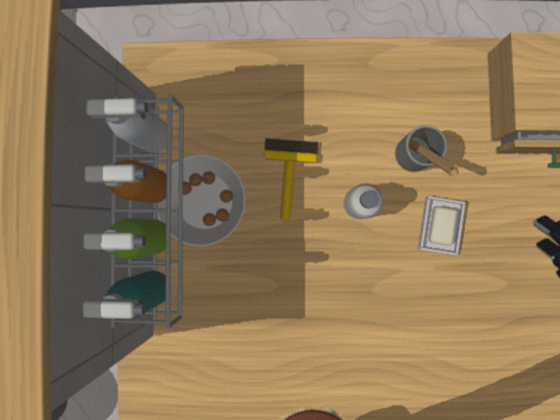

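The stick is back in the jar, leaning as it did at the start. Jar, bowl, refill bottle, soap dish, squeegee and rack all show at their original pixels. All six balls are in the bowl (scene picture 340–381, 211–247), and the gripper is clear of everything.

```bash
python3 -c "
from station import ticket
print(ticket.finish_job())"
```

```text
the job is handed in; nothing more can be done
None
```

I took the stick out of its jar, reached in under the rack and stirred two full clockwise turns, starting on the rack side. Then I stood the stick back in the jar, foot down, and let go. I handed the job in at about 42 s of the 67 s allowed.

- **Stir:** I touched the bowl floor once to find its height, then kept the foot about 2.5 mm above it. The commanded foot radius was 42 mm on the first turn and 38 mm on the second, dropping to 34 mm from the near side onward to ease contact forces. The highest wrist force I read was about 9 N.
- **Bowl moved during the stir:** it slid about 10 mm toward the robot's right on the first turn and a little more on the second, probably from balls wedged between the stick and the near wall. After the second turn I pushed it back from inside with the stick. Its edge is now within about 1 mm of where it started, but it did not stay put throughout.
- **Stick turned in the grip:** it rotated a few degrees while stirring. I allowed for this when putting it back and felt only about 2.5 N against the rim.
- **Last check:** the final pictures show all six balls in the bowl. Assuming the balls kept their order around the ring, five of the six lie at least 20 mm from where they began, but I can't tell identical balls apart. The stick leans in the jar as before, and everything else is in place. I did not see the arm touch the rack or bottles, and no force reading suggested it.

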